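# Gape a spring clip around the recipe card's edge

### The arm

A 6-joint arm with a two-finger parallel gripper is mounted at the origin on the work surface. World frame = base frame: x ahead of the robot, y to its left, z up, the work surface at z = 0. Lengths are in m, angles in rad, forces in N, time in s.
With the tool pointing down it reaches from about 0.225 to 0.875 m from the base axis. Payload 3.4 kg.
Tool frame: the origin (TCP) lies on the centre line of the jaws, within the pads' length; the fingertips stand 14 mm ahead of it and the grasp point (between the pads) lies 5 mm behind it; z points along the fingers, y is the line along which they close (so a half turn about z gives the same grasp; the last joint's range is limited). The gripper opens to 85 mm and grips with 20 to 120 N. Pads are 22 mm wide; open, the fingers measure 114 mm over their backs; the gripper's body (76 mm by 85 mm) begins 54 mm behind the grasp point. The pads swing forward as they close: fully open they stand 13 mm farther back than shut.
Start: joints at [-1.282, 0.276, 1.505, -0, 1.361, -0.121], TCP at [0.229, -0.527, 0.245] pointing down, gripper open.
Joint ranges: [-2.89, 2.89], [-0.75, 2.08], [0.22, 2.7], [-1.18, 4.32], [0.11, 2.71], [-2.7, 2.7]. Speed limits (rad/s): [2.57, 2.57, 3.14, 3.14, 3.14, 3.14].

### API

Orientations are given as a unit quaternion [w, x, y, z].
In Python, from rig import manip, eyes gives the robot as it stands.
- The arm moves only by the shell command python3 -m creep 'ROWS' [FORCE]. ROWS is JSON, a list of rows, each a list of 5 numbers: the opening, from 0 (shut) to 1 (fully open), then the shift along the tool's x, y, z normalised to -1 to 1, where 1 is 0.5 m, then the turn about the tool's z normalised to -1 to 1, where 1 is 360 degrees. In form: [[fingers, dx, dy, dz, spin], ...]. A call has 1 to 10 rows; each row is the pose to reach, as a shift and turn from the pose commanded when the call began, along the tool's axes at that moment, turning the shorter way round; what a row does not reach only later rows make up. A row lasts 1/10 s, in which the tool goes at most 50 mm and 8.59 degrees, less where a joint would pass 70% of its speed; a pose out of reach is approached as far as the arm can. A call with a number of a shift or a turn outside -1 to 1 is refused whole. A call with a gripper value outside its range is refused whole. The fingers move at their own pace and stop on an object; FORCE is the grip in N (left out, the last holds). Time passes only in rows, so rows that repeat a pose let the fingers close. It gives the time, the measured TCP pose, the force, the opening and the grip force at its end, in the units of the state.
- manip.get_state(): the state, without advancing time (a new reading comes with each control period).
- eyes.get_image(name): name is "side" or "top" or "wrist"; returns a dict with "frame" (420x560x3 uint8, red, green, blue), "fx", "fy", "cx", "cy" (pixels), "R" (3x3) and "t" (3): a world point X has camera coordinates R X + t. Camera axes: x right, y down, z forward; pixel columns grow to the right and rows downward; lengths in m; the calibration is good to about 2 mm. A picture is of the moment at which its call begins. There is no depth.
- manip.sign_off(): hands the job in; it is judged then, once.
Trained networks look in the newest picture that a camera, given by its name, has taken for a name from the list of things; names that differ only in an ending like _2 or _b are one class to them, and where a whole thing is asked for, a point or a joint stands for the part that bears it (a point fixed in the world has none). Each returns a list of dicts, best first, with "confidence" (0 to 1); they miss things now and then, are a little off and sometimes report something else, mostly with a low value. They report only what shows in the picture. A call takes as long as a camera call. They do not tell look-alikes from the thing itself.
- eyes.regions_of(camera, label): "mask" (420x560 bool, what is visible of it) and "bbox" ([left, top, right, bottom] in pixels, round what is visible of it).
- eyes.place_of(camera, label): "centre" ([column, row] in pixels: a listed point, or the origin of a listed thing).
The state is a dict: "clock": time; "qpos": joint angles; "qd": joint speeds; "effort": joint torques, N m; "position": TCP position; "ee_rot": TCP orientation; "contact_force": force on the tool from outside, world axes, zero at the start; "moment": the same for the moment, N m; "width": finger opening in m; "gripper_force": force on a finger pad.
Only numpy, scipy, OpenCV 4.12 (cv2) and the standard library are available. Lean on these libraries where they do the work, as an engineer would, in place of code of your own. Each camera call takes 0.05 s, during which the arm holds its last target. There are 200 camera calls.

### The job

Slide the recipe card's white tray, by its black handle, all the way out from under the wooden spice shelf. Then pick up the red spring clip, squeeze it wide open and bring its jaws around the card's upright edge nearest the handle, about half way up, one jaw on each side and neither touching the card, so that a note can be slipped in beside it. Finish while still holding the clip there, level and squeezed wide open; leave the blue clip, jars and crockery where they are.

Things in the scene. Friction and masses are not known exactly. Their poses are not given: they have to be found in the camera images.
- rack: Oak spice shelf fixed to the counter, two jars on it: a board on four corner posts, top 180 and underside 165 mm above the counter, covering x -100 to 100, y -90 to 110 mm. Origin on the counter. A flat dark steel runner (60 mm wide, 8 mm high) lies on the counter along its y axis, y -345 to 105 mm; the tray slides on it, out to the rack's -y.
- tray (a joint): Travel of the white tray (245 x 50 mm, top 20 mm above the counter) out along the rack's -y axis, in m: 0 fully in under the shelf, 0.18 fully out at its stop. Friction about 2 N; it stays where it is left. It starts nearly in, 0 to 0.04.
- tray_handle (a point): Middle of the upper part of the tray's handle: a black upright square post 14 x 14 mm, standing on the tray from 20 to 52 mm above the counter; this point is 41 mm above the counter, 105 mm ahead (rack's -y) of the card's edge. The handle is 60 to 100 mm in front of the shelf's front edge at the start.
- card_edge (a point): Middle of the card's upright edge nearest the handle, 85 mm above the counter. The card is a stiff yellow board 3 mm thick, 110 mm long, standing along the middle of the tray and moving with it, from 20 to 150 mm above the counter. Axes as the rack's: x is across the card (its thickness), +y runs from this edge into the card, z up.
- clip: Red spring clip, about 50 g, loose, lying on its side on the counter, 97 mm long, 28 mm tall. Origin on its underside, beside the hinge. +x points to the jaws, -x to the tails, z up. A straight back plate spans x -55 to 42, y -4 to 0 mm. The moving arm hinges at x 0, y 10 mm; its round tail (5 mm radius) is centred at x -41, y 32 mm shut, x -46, y 10 mm fully open.
- clip_jaw (a joint): Opening angle of the red clip's moving arm, rad: 0 shut by its spring, 0.5 fully open at a stop. Squeezing the tail towards the back plate (4 N to start, 8 N fully open; 41 mm across shut, 19 mm open) swings the jaw away from the plate, to +y. Gap between the jaws: 14 mm at 0.38, 18 mm at 0.5. The mouth is 35 mm deep from the plate's tip.
- clip_back_tip (a point): Tip of the red clip's straight back plate, on its inner face (the face towards the moving jaw), at half height: x 42, y 0, z 14 mm in the clip's frame. Axes as the clip's.
- clip_jaw_tip (a point): Centre of the rounded tip (4 mm radius) of the red clip's moving jaw, at half height; x 37, y 4 mm in the clip's frame when shut, x 35, y 22.5 mm when fully open.
- blue_clip: A bystander, leave it alone: a blue clip of the same shape, frame and size, lying on its side on the counter 140 mm or more from the red one; the two may swap places.
- spice_jar: A bystander, leave it alone: small jar with a red lid on the shelf, diameter 44, height 85 mm, origin under its centre.
- herb_jar: A bystander, leave it alone: small jar with a green lid on the shelf, diameter 44, height 85 mm, origin under its centre.
- mug: A bystander, leave it alone: brown mug, diameter 80, height 90 mm, to the left near the robot.
- sugar_bowl: A bystander, leave it alone: lidded dark wooden sugar bowl, diameter 80, height 65 mm, beyond the tray.
- canister: A bystander, leave it alone: glass canister with a blue lid, diameter 80, height 75 mm, beyond the clips.
- bowl: A bystander, leave it alone: white bowl, diameter 120, height 50 mm, to the right.
There are look-alikes about, which are no part of the job. Several things have the shape of the clip; the one meant has the colours described above.

How it is judged:
On the way, in this order (a step that is already met when the one before it is completed fails the run):
1. the tray is slid all the way out from under the shelf (within 15 mm of its stop) (value of joint tray above 0.165 m), for 0.2 s.
2. the red clip is squeezed wide open in the fingers and lifted off the counter (height (world z) of clip above 0.035 m and value of joint clip_jaw above 0.38 rad and contact force between the fingers and clip above 2 N), for 0.2 s.
At the end, for the whole second after the job is handed in: Tray within 25 mm of its stop; red clip held still in the fingers, level within 0.3 rad, open 0.38 rad (14 mm) or more, a jaw on each side of the card, back tip 8 mm and jaw tip 6 mm or more past its edge, within 35 mm of half way up, touching neither card, tray nor shelf (all of step 2 and value of joint tray above 0.155 m and y of clip_back_tip in the frame of card_edge above 0.008 m and y of clip_jaw_tip in the frame of card_edge above 0.006 m and z of clip_back_tip in the frame of card_edge between -0.035 and 0.035 m and ((x of clip_back_tip in the frame of card_edge below -0.002 m and x of clip_jaw_tip in the frame of card_edge above 0.006 m) or (x of clip_back_tip in the frame of card_edge above 0.002 m and x of clip_jaw_tip in the frame of card_edge below -0.006 m)) and angle between clip's own z axis and vertical below 0.3 rad and contact force between clip and tray below 0.3 N and contact force between clip and rack below 0.3 N and linear speed of clip below 0.03 m/s); the arm keeps its last pose, push and grip.
It fails at once if a bystander (blue clip, jar, mug, sugar bowl, canister or bowl) is moved by more than 30 mm (distance of any of blue_clip, spice_jar, herb_jar, mug, sugar_bowl, canister, bowl from where it was at the start of the episode above 0.03 m).
It also fails if it takes over 53 s, if anything falls off the work surface, if the arm or the gripper's body presses on something with over 40 N, if the wrist force passes 120 N, or if a joint passes its speed limit or range.

## Working session

There is one attempt and no reset: what is moved stays moved. The work goes in short steps, Python scripts to look and compute and a shell command to move; the robot and the scene stay as the last step left them, time stands still between calls to the robot, and variables do not carry over. Pictures are saved under pics/ and viewed, at most 10 in all, crops included, and the job is handed in when it is done.

```bash
mkdir -p pics; ls; python3 - <<'E'
from rig import manip, eyes
import cv2, numpy as np
ims=[]
for n in ["top","side"]:
    im=eyes.get_image(n); ims.append(im["frame"][:,:,::-1])
    print(n,im["fx"],im["cx"],im["cy"],np.round(im["R"],3).tolist(),np.round(im["t"],3).tolist())
    for l in ["clip","tray_handle","card_edge","rack","clip_back_tip","clip_jaw_tip"]:
        print(n,l,[(np.round(d["centre"]).tolist(),round(d["confidence"],2)) for d in eyes.place_of(n,l)])
cv2.imwrite("pics/top.png",cv2.resize(ims[0],(800,600)))
cv2.imwrite("pics/side.png",cv2.resize(ims[1],(800,600)))
print(manip.get_state())
E
```

```text
pics
top 395.91376915647066 280.5349812220028 211.93332538183856 [[0.146, -0.989, 0.001], [-0.966, -0.143, -0.214], [0.212, 0.03, -0.977]] [-0.137, 0.566, 1.211]
top clip [([330.0, 209.0], 0.73), ([294.0, 257.0], 0.63), ([364.0, 191.0], 0.5)]
top tray_handle [([240.0, 199.0], 0.69)]
top card_edge [([208.0, 194.0], 0.68)]
top rack []
top clip_back_tip [([319.0, 198.0], 0.73), ([282.0, 270.0], 0.66), ([377.0, 198.0], 0.47)]
top clip_jaw_tip [([322.0, 203.0], 0.59), ([283.0, 265.0], 0.55), ([373.0, 194.0], 0.42)]
side 412.90825289033376 278.06985939328416 211.31467973367174 [[-0.983, -0.185, -0.002], [-0.1, 0.541, -0.835], [0.156, -0.821, -0.55]] [0.546, 0.197, 0.993]
side clip [([250.0, 197.0], 0.84), ([272.0, 217.0], 0.75), ([325.0, 240.0], 0.53)]
side tray_handle []
side card_edge []
side rack [([244.0, 333.0], 0.72), ([257.0, 218.0], 0.23)]
side clip_back_tip [([259.0, 222.0], 0.87), ([336.0, 244.0], 0.68)]
side clip_jaw_tip [([260.0, 217.0], 0.58), ([337.0, 243.0], 0.57), ([255.0, 191.0], 0.45)]
{'clock': 0.7, 'qpos': array([-1.28197147e+00,  2.75841029e-01,  1.50488350e+00,  2.22426014e-05,
        1.36066994e+00, -1.21038364e-01]), 'qd': array([ 0.00027313, -0.00049559,  0.00022549,  0.00059637,  0.00287674,
       -0.00088377]), 'effort': array([-9.03559749e-05, -4.16494596e+01, -2.46048313e+01, -3.32513775e-05,
        7.23151970e-05,  1.50687168e-05]), 'position': array([ 0.22912292, -0.52742685,  0.24536826]), 'ee_rot': array([9.78315540e-05, 9.79075371e-01, 2.03497931e-01, 1.91420172e-05]), 'contact_force': array([0.00246598, 0.40969137, 0.15630942]), 'moment': array([0.00495671, 0.00868699, 0.01710943]), 'gripper_force': 0.0, 'width': 0.08557038034173481}
```

View pics/top.png

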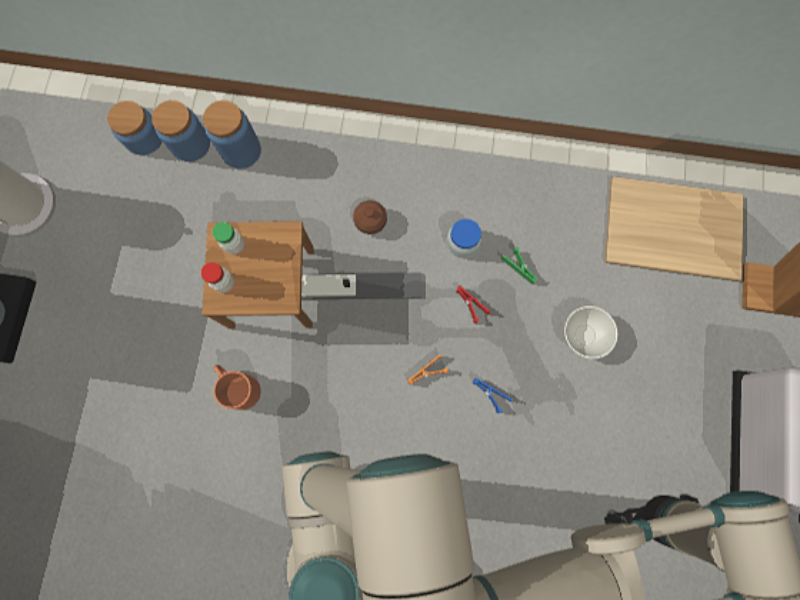

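View pics/side.png

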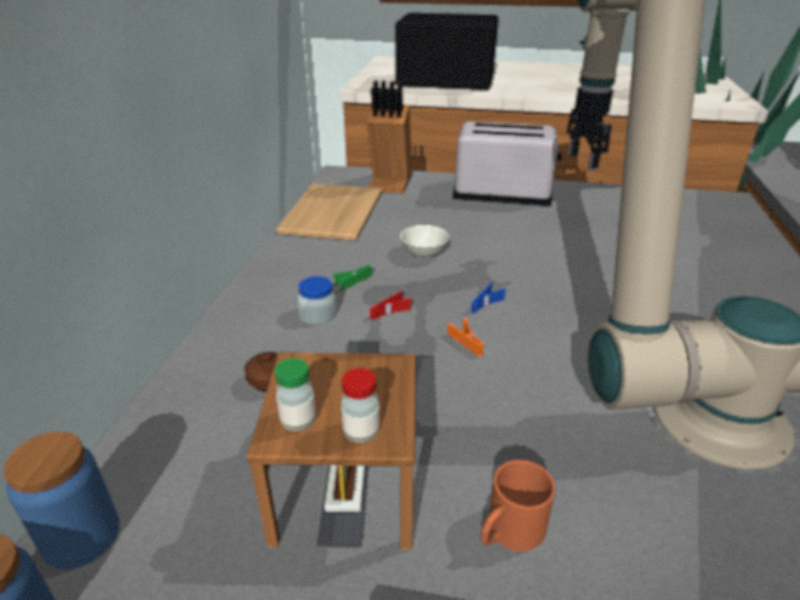

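The top view (800x600) shows these clip-shaped things: red (472,303), blue (492,394), orange (428,370) and green (520,265). The black handle is at (346,283), on the white tray right of the shelf. I choose the red clip, at original pixel (330,209), and check it in one close crop.

```bash
cat > h.py <<'E'
import numpy as np, cv2
from rig import manip, eyes
from scipy.spatial.transform import Rotation as Rn
def ray(im,uv,z):
    R=np.array(im["R"]);t=np.array(im["t"])
    d=R.T@np.array([(uv[0]-im["cx"])/im["fx"],(uv[1]-im["cy"])/im["fy"],1.]); c=-R.T@t
    return c+d*(z-c[2])/d[2]
def proj(im,X):
    p=np.array(im["R"])@np.array(X)+np.array(im["t"])
    return np.array([im["fx"]*p[0]/p[2]+im["cx"],im["fy"]*p[1]/p[2]+im["cy"]])
def toolR(s):
    q=s["ee_rot"]; return Rn.from_quat([q[1],q[2],q[3],q[0]]).as_matrix()
def go(target,yaw=None):
    "normalised shift to reach a world point; yaw = wanted world angle of the tool y line"
    s=manip.get_state();R=toolR(s); d=R.T@(np.array(target)-s["position"])
    out=list(np.round(d/0.5,4))
    if yaw is not None:
        cur=np.arctan2(R[1,1],R[0,1]); dy=(yaw-cur+np.pi/2)%np.pi-np.pi/2
        out.append(round(-dy/(2*np.pi),4))
    print("pos",np.round(s["position"],4),"q6",round(s["qpos"][5],2),"clock",s["clock"],"row dx dy dz spin",out)
E
python3 - <<'E'
from h import *
im=eyes.get_image("top"); f=im["frame"][:,:,::-1]
a=cv2.resize(f[150:235,140:310],None,fx=4.6,fy=4.6,interpolation=cv2.INTER_CUBIC)[:300]
b=cv2.resize(f[190:240,300:360],None,fx=6,fy=6,interpolation=cv2.INTER_CUBIC)
c=np.zeros((600,790,3),np.uint8); c[:300,:a.shape[1]]=a[:300,:790]; c[300:600,:360]=b
w=eyes.get_image("side"); d=cv2.resize(w["frame"][195:235,250:300,::-1],None,fx=7,fy=7,interpolation=cv2.INTER_CUBIC); c[305:585,400:750]=d
cv2.imwrite("pics/crop.png",c)
def P(u,v,z): return np.round(ray(im,(u,v),z),4)[:2]
print("handle",P(240,199,.041),"edge",P(208,194,.085))
for p in [(330,209),(294,257),(364,191)]: print("clip org",P(*p,0))
for p in [(319,198),(322,203)]: print("tips",P(*p,.014))
hsv=cv2.cvtColor(f,cv2.COLOR_BGR2HSV)
m=cv2.inRange(hsv,(0,150,60),(6,255,255))|cv2.inRange(hsv,(174,150,60),(180,255,255))
m[:,:300]=0; m[:,360:]=0
n,_,st,ce=cv2.connectedComponentsWithStats(m); print(st[1:],ce[1:])
for l in ["rack","tray","clip"]:
    print(l,[(d["bbox"],round(d["confidence"],2)) for d in eyes.regions_of("top",l)])
E
```

```text
handle [0.6076 0.0857] edge [0.5985 0.1831]
clip org [ 0.6273 -0.2151]
clip org [ 0.4491 -0.1172]
clip org [ 0.7068 -0.3224]
tips [ 0.6561 -0.1727]
tips [ 0.6404 -0.1848]
[[320 200  23  20  90]
 [328 212   7  14  31]] [[329.53333333 208.86666667]
 [330.90322581 219.09677419]]
rack [([141.7, 152.9, 292.7, 229.0], 0.85), ([314.0, 153.1, 339.5, 182.4], 0.22)]
tray [([208.7, 192.5, 245.2, 210.8], 0.92), ([332.4, 264.0, 356.8, 289.9], 0.22)]
clip [([284.5, 254.0, 312.0, 268.9], 0.69), ([319.2, 197.7, 343.4, 223.9], 0.56), ([351.2, 174.1, 373.5, 194.8], 0.53), ([312.6, 150.6, 341.1, 181.6], 0.4)]
```

View pics/crop.png

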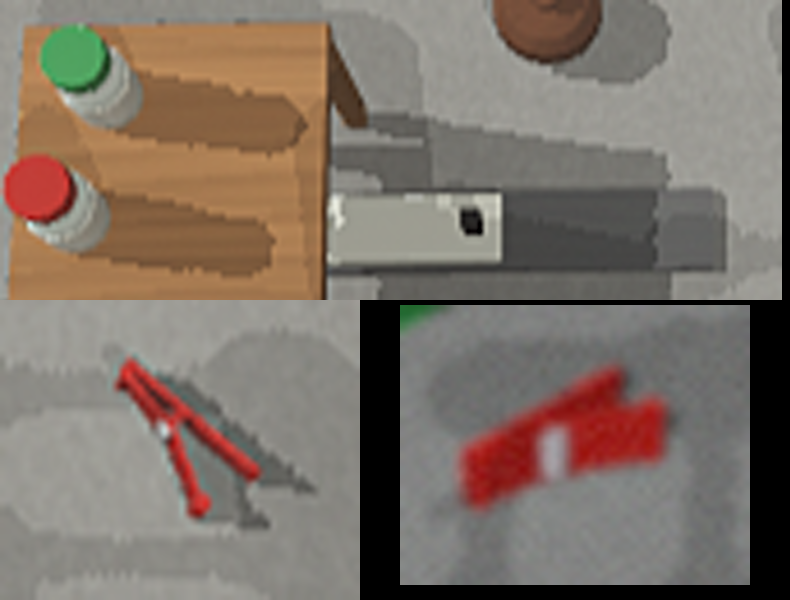

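The crop confirms the red clip: jaw tips at original pixel (320,202), plate tail (342,219), round tail (333,225). The handle top is at (242.4,197.8) and the runner end at column 297.6. Next I fit the poses.

```bash
python3 - <<'E'
from h import *
from scipy.optimize import least_squares
im=eyes.get_image("top")
def fit(pts,x0):
    def f(p):
        c,s=np.cos(p[2]),np.sin(p[2]); r=[]
        for (u,v,X,use) in pts:
            w=[p[0]+c*X[0]-s*X[1],p[1]+s*X[0]+c*X[1],X[2]]
            e=proj(im,w)-np.array([u,v]); r+= [e[i] for i in use]
        return r
    o=least_squares(f,x0,loss="soft_l1"); print(np.round(o.x,4),np.round(f(o.x),1)); return o.x
m=lambda a,b:(140+a/4.6,150+b/4.6)
# robot sees rack -y to the image right, +x image up
pts=[(*m(328,24),(.1,-.09,.18),(0,1)),(210,219.8,(.1*-1,-.09,.18),(0,1)),(*m(25,25),(.1,.11,.18),(0,1)),
     (*m(725,188),(.03,-.345,.008),(0,1)),(*m(725,270),(-.03,-.345,.008),(0,1)),
     (*m(471,210),(0,-.17,.052),(1,))]
r=fit(pts,[.6,.25,0.])
h=ray(im,(242.4,197.8),.052); print("handle",h)
c=lambda a,b:(300+a/6,190+(b-300)/6)
cp=[(*c(128,359),(42,-2),),(*c(254,474),(-55,-2)),(*c(200,508),(-41,32)),(*c(122,385),(37,4))]
fit([(u,v,(x/1000,y/1000,.028),(0,1)) for u,v,(x,y) in cp],[.63,-.21,.9])
R=r[2]; go([h[0],h[1],.12],R)
E
```

```text
[0.5853 0.2442 0.1617] [ 1.  -0.7  0.8  0.1  0.2  0.  -2.   0.1 -1.6 -0.5  1.4]
handle [0.61011705 0.07713027 0.052     ]
[ 0.6198 -0.2121  0.9919] [-0.8  0.7  0.7  0.6 -0.2 -0.3  0.2 -1.3]
pos [ 0.2291 -0.5274  0.2453] q6 -0.12 clock 1.0 row dx dy dz spin [np.float64(1.1806), np.float64(-0.8054), np.float64(0.2506), np.float64(-0.2105)]
```

```bash
python3 -m creep '[[1,0.8,-0.546,0,-0.21],[1,0.8,-0.546,0,-0.21],[1,0.8,-0.546,0,-0.21],[1,0.8,-0.546,0,-0.21],[1,0.8,-0.546,0,-0.21],[1,0.8,-0.546,0,-0.21],[1,0.8,-0.546,0,-0.21],[1,0.8,-0.546,0,-0.21],[1,0.8,-0.546,0,-0.21],[1,0.8,-0.546,0,-0.21]]' 40
python3 -c "
from h import *
go([.610,.077,.14],.1617)"
```

```text
clock: 2.0
position: [0.4885, -0.1148, 0.2456]
ee_rot: [0.0, 0.647, 0.762, 0.001]
contact_force: [0.1, 0.1, 1.1]
width: 0.0856
gripper_force: 0.0
pos [ 0.4885 -0.1148  0.2456] q6 -0.53 clock 2.0 row dx dy dz spin [np.float64(0.3393), np.float64(0.3017), np.float64(0.2116), np.float64(0.0001)]
```

```bash
python3 -m creep '[[1,0.339,0.302,0.15,0],[1,0.339,0.302,0.15,0],[1,0.339,0.302,0.15,0],[1,0.339,0.302,0.15,0],[1,0.339,0.302,0.15,0],[1,0.339,0.302,0.15,0],[1,0.339,0.302,0.15,0],[1,0.339,0.302,0.15,0]]'
python3 - <<'E'
from h import *
go([.610,.077,.040],.1617)
im=eyes.get_image("wrist"); cv2.imwrite("pics/w1.png",im["frame"][:,:,::-1])
for l in ["tray_handle","card_edge"]:
    for d in eyes.place_of("wrist",l): print(l,d["centre"],d["confidence"],ray(im,d["centre"],.041 if l[0]=="t" else .085))
print(proj(im,[.61,.077,.052]))
E
```

```text
clock: 2.8
position: [0.6092, 0.0727, 0.1706]
ee_rot: [0.0, 0.649, 0.761, -0.0]
contact_force: [-0.4, -0.4, 0.8]
width: 0.0853
gripper_force: 0.0
pos [0.6092 0.0727 0.1706] q6 -0.15 clock 2.8 row dx dy dz spin [np.float64(0.0084), np.float64(0.003), np.float64(0.2613), np.float64(-0.0006)]
tray_handle [282.4, 203.1] 0.67 [0.61308947 0.07815362 0.041     ]
[278.36735106 207.99826914]
```

View pics/w1.png

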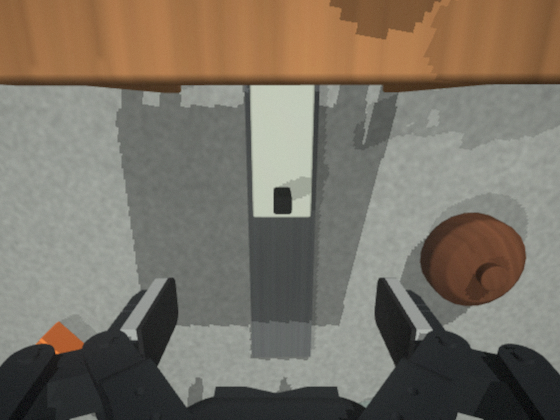

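The wrist view shows the handle at (282,200), centred between the fingers and square to the shelf edge (row 85).

```bash
python3 -m creep '[[1,0.008,0.007,0.1,0],[1,0.008,0.007,0.2,0],[1,0.008,0.007,0.26,0],[1,0.008,0.007,0.26,0],[0,0.008,0.007,0.26,0],[0,0.008,0.007,0.26,0],[0,0.008,0.007,0.26,0],[0,0.008,0.007,0.26,0],[0,0.008,0.007,0.26,0],[0,0.008,0.007,0.26,0]]' 40
```

```text
clock: 3.95
position: [0.6131, 0.0781, 0.0416]
ee_rot: [0.001, 0.649, 0.761, 0.001]
contact_force: [-0.4, 0.0, 6.4]
width: 0.0129
gripper_force: 42.0
```

```bash
python3 -m creep '[[0,-0.05,0,0,0],[0,-0.1,0,0,0],[0,-0.15,0,0,0],[0,-0.2,0,0,0],[0,-0.24,0,0,0],[0,-0.27,0,0,0],[0,-0.30,0,0,0],[0,-0.31,0,0,0],[0,-0.31,0,0,0],[0,-0.31,0,0,0]]'
python3 -m creep '[[0,-0.004,0,0,0],[0,-0.008,0,0,0],[0,-0.012,0,0,0],[0,-0.012,0,0,0]]'
```

```text
clock: 4.95
position: [0.638, -0.0762, 0.0416]
ee_rot: [0.002, 0.649, 0.761, 0.0]
contact_force: [-0.0, -1.0, 5.8]
width: 0.0134
gripper_force: 41.8
clock: 5.35
position: [0.6387, -0.0801, 0.0416]
ee_rot: [0.0, 0.649, 0.761, 0.001]
contact_force: [0.4, 3.3, 6.0]
width: 0.013
gripper_force: 41.9
```

```bash
python3 -m creep '[[0,-0.006,0,0,0],[0,-0.012,0,0,0],[0,-0.018,0,0,0],[0,-0.018,0,0,0],[0,-0.018,0,0,0],[0,-0.018,0,0,0]]'
```

```text
clock: 5.95
position: [0.6387, -0.0804, 0.0415]
ee_rot: [-0.005, 0.65, 0.76, 0.005]
contact_force: [-0.3, 24.0, 9.9]
width: 0.013
gripper_force: 42.4
```

The tray is at its stop (24 N of resistance, no further motion). I release it and rise.

```bash
python3 -m creep '[[0,0.018,0,0,0],[0,0.018,0,0,0],[1,0.018,0,0,0],[1,0.018,0,0,0],[1,0.018,0,0,0],[1,0.018,0,-0.1,0],[1,0.018,0,-0.2,0],[1,0.018,0,-0.3,0],[1,0.018,0,-0.3,0]]'
python3 -c "
from h import *
a=.9919;c,s=np.cos(a),np.sin(a)
g=[.6198+c*-.043-s*.0165,-.2121+s*-.043+c*.0165]
print(g); go([*g,.15],a+np.pi/2)"
```

```text
clock: 6.85
position: [0.6422, -0.0824, 0.1985]
ee_rot: [0.007, 0.649, 0.761, 0.003]
contact_force: [0.7, -0.4, -0.3]
width: 0.0855
gripper_force: 0.0
[np.float64(0.5824630766981462), np.float64(-0.23906672316673808)]
pos [ 0.6422 -0.0824  0.1985] q6 -0.39 clock 6.85 row dx dy dz spin [np.float64(-0.2901), np.float64(-0.1687), np.float64(0.0964), np.float64(0.1173)]
```

```bash
python3 -m creep '[[1,-0.29,-0.169,0.05,0.117],[1,-0.29,-0.169,0.05,0.117],[1,-0.29,-0.169,0.05,0.117],[1,-0.29,-0.169,0.05,0.117],[1,-0.29,-0.169,0.05,0.117],[1,-0.29,-0.169,0.05,0.117],[1,-0.29,-0.169,0.05,0.117]]'
python3 - <<'E'
from h import *
im=eyes.get_image("wrist"); f=im["frame"][:,:,::-1]
for l in ["clip","clip_back_tip","clip_jaw_tip"]:
    for d in eyes.place_of("wrist",l): print(l,d["centre"],round(d["confidence"],2),ray(im,d["centre"],0 if l=="clip" else .014))
g=f.copy()
a=.9919;c,s=np.cos(a),np.sin(a)
for x,y in [(42,0),(-55,0),(-41,32),(35,4),(0,-4)]:
    p=proj(im,[.6198+c*x/1e3-s*y/1e3,-.2121+s*x/1e3+c*y/1e3,.028]); cv2.circle(g,tuple(int(v) for v in p),3,(255,255,0),1)
cv2.imwrite("pics/w2.png",g); go([.5825,-.2391,.015],a+np.pi/2)
E
```

```text
clock: 7.55
position: [0.577, -0.2375, 0.1648]
ee_rot: [-0.0, 0.878, 0.478, -0.0]
contact_force: [-0.0, -0.2, -1.0]
width: 0.085
gripper_force: 0.0
clip [74.3, 173.8] 0.84 [ 0.44054664 -0.12453289  0.        ]
clip [449.6, 193.0] 0.78 [ 0.70687173 -0.31730337  0.        ]
clip [308.4, 145.6] 0.71 [ 0.62365426 -0.21423068  0.        ]
clip_back_tip [307.9, 95.5] 0.88 [ 0.64293343 -0.1792875   0.014     ]
clip_back_tip [7.6, 166.3] 0.86 [ 0.40741272 -0.09233282  0.014     ]
clip_back_tip [451.2, 243.6] 0.77 [ 0.68492505 -0.35360835  0.014     ]
clip_jaw_tip [17.1, 175.5] 0.95 [ 0.4083034  -0.10203587  0.014     ]
clip_jaw_tip [304.7, 99.6] 0.84 [ 0.63929611 -0.18050771  0.014     ]
clip_jaw_tip [458.3, 245.2] 0.62 [ 0.68956252 -0.35842939  0.014     ]
pos [ 0.5775 -0.2368  0.1653] q6 0.07 clock 7.75 row dx dy dz spin [np.float64(0.0016), np.float64(0.0108), np.float64(0.3006), np.float64(0.0007)]
```

View pics/w2.png

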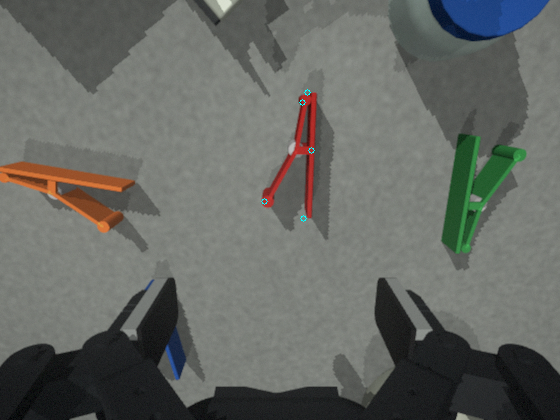

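The plate's top face runs from (314,95) to (309,215), the round tail is at (268,200), and blue is clear at the far left. I refit the pose from this view.

```bash
python3 - <<'E'
from h import *
from scipy.optimize import least_squares
im=eyes.get_image("wrist")
pts=[(314,95,42,-2),(309,215,-55,-2),(268,200,-41,32),(303,101,37,4)]
def W(p,x,y,z=.028):
    c,s=np.cos(p[2]),np.sin(p[2]); return [p[0]+(c*x-s*y)/1e3,p[1]+(s*x+c*y)/1e3,z]
f=lambda p: np.concatenate([proj(im,W(p,x,y))-[u,v] for u,v,x,y in pts])
o=least_squares(f,[.62,-.21,.99]); p=o.x; print(np.round(p,4),np.round(o.fun,1))
g=W(p,-44,16.5,.016); print(g); go(g,p[2]+np.pi/2)
go(W(p,-44,16.5,.06),p[2]+np.pi/2)
E
```

```text
[ 0.6221 -0.2128  0.9958] [-1.  -2.5 -0.   3.  -0.6  1.6  1.6 -1.3]
[np.float64(0.5842865811167689), np.float64(-0.2407032745647682), 0.016]
pos [ 0.5775 -0.2369  0.1653] q6 0.07 clock 7.8 row dx dy dz spin [np.float64(0.001), np.float64(0.0155), np.float64(0.2987), np.float64(0.0)]
pos [ 0.5775 -0.2369  0.1653] q6 0.07 clock 7.8 row dx dy dz spin [np.float64(0.001), np.float64(0.0155), np.float64(0.2107), np.float64(0.0)]
```

```bash
python3 -m creep '[[1,0.001,0.0155,0.1,0],[1,0.001,0.0155,0.2,0],[1,0.001,0.0155,0.27,0],[1,0.001,0.0155,0.296,0],[1,0.001,0.0155,0.296,0],[0.5,0.001,0.0155,0.296,0],[0.5,0.001,0.0155,0.296,0],[0.4,0.001,0.0155,0.296,0],[0.3,0.001,0.0155,0.296,0],[0.2,0.001,0.0155,0.296,0]]' 30
python3 -m creep '[[0,0,0,0,0],[0,0,0,0,0],[0,0,0,0,0],[0,0,0,0,0],[0,0,0,0,0]]'
python3 - <<'E'
from h import *
im=eyes.get_image("wrist"); cv2.imwrite("pics/w3.png",im["frame"][:,:,::-1])
E
```

```text
clock: 8.8
position: [0.5855, -0.2427, 0.0207]
ee_rot: [0.003, 0.879, 0.477, 0.001]
contact_force: [-3.2, -0.9, 10.5]
width: 0.0204
gripper_force: 27.3
clock: 9.3
position: [0.5854, -0.2426, 0.0207]
ee_rot: [0.002, 0.879, 0.477, 0.001]
contact_force: [-1.7, -1.0, 10.2]
width: 0.02
gripper_force: 27.2
```

View pics/w3.png

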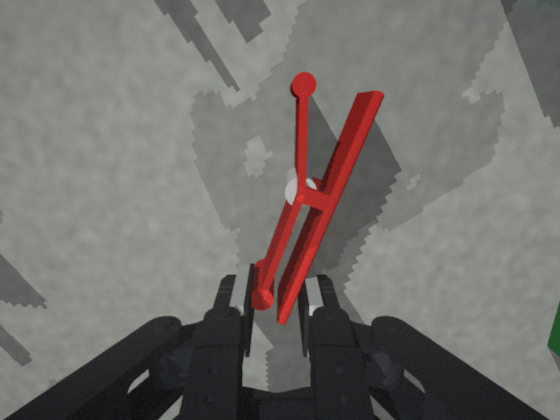

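The clip has opened, but it sits at the front edge of the pads (tail (261,298)) and has turned about 20° against them. I'll release it and regrasp deeper.

```bash
python3 -m creep '[[0.4,0,0,0,0],[0.6,0,0,0,0],[1,0,0,0,0],[1,0,0,0,0],[1,0,0,0,0],[1,0,0,-0.1,0],[1,-0.03,0,-0.2,0],[1,-0.06,0,-0.28,0],[1,-0.06,0,-0.28,0],[1,-0.06,0,-0.28,0]]'
python3 - <<'E'
from h import *
im=eyes.get_image("wrist"); np.save("w4.npy",im,allow_pickle=True); f=im["frame"][:,:,::-1]
cv2.imwrite("pics/w4.png",cv2.resize(f[60:260,180:440],(780,600),interpolation=cv2.INTER_CUBIC))
E
```

```text
clock: 10.35
position: [0.5679, -0.2669, 0.1584]
ee_rot: [0.001, 0.879, 0.477, 0.001]
contact_force: [-0.2, 0.2, -0.8]
width: 0.0857
gripper_force: 0.0
```

View pics/w4.png

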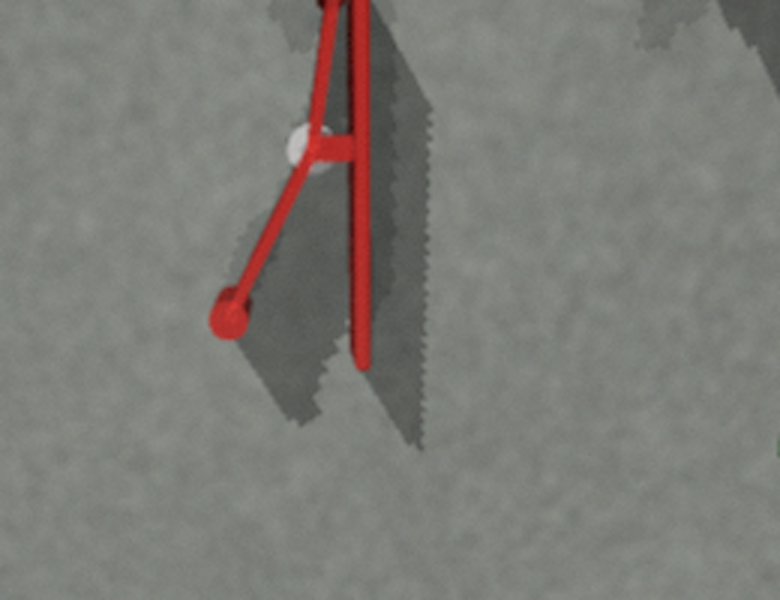

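The view shows the clip shut again: plate tail end at full-frame pixel (301,182), round tail (256,166), hinge (284,110), with the plate parallel to the tool.

```bash
cat > fit.py <<'E'
from h import *
from scipy.optimize import least_squares
def W(p,x,y,z=.028):
    c,s=np.cos(p[2]),np.sin(p[2]); return [p[0]+(c*x-s*y)/1e3,p[1]+(s*x+c*y)/1e3,z]
def fitclip(im,pts,x0=[.62,-.21,.99]):
    f=lambda p: np.concatenate([proj(im,W(p,*q[2:]))-[q[0],q[1]] for q in pts])
    o=least_squares(f,x0); print("clip",np.round(o.x,4),np.round(o.fun,1)); return o.x
E
python3 - <<'E'
from fit import *
im=np.load("w4.npy",allow_pickle=True).item()
p=fitclip(im,[(301,182,-55,-2),(256.3,166,-41,32),(284,110,0,10),(300.7,110,0,-2)])
go(W(p,-44,16.5,.018),p[2]+np.pi/2); go(W(p,-36,16.5,.018),p[2]+np.pi/2)
R=np.array(im["R"]);c=-R.T@np.array(im["t"]); s=manip.get_state(); print("cam in tool",toolR(s).T@(c-s["position"]),(toolR(s).T@R.T).round(2).tolist())
# where w3's tail was (image 261,298), tool coordinates, camera moved with tool
off=toolR(s).T@(c-s["position"]); Rc=toolR(s).T@R.T
d=Rc@np.array([(261-im["cx"])/im["fx"],(298-im["cy"])/im["fy"],1]); k=(-(.028-.0207)-off[2])/d[2]; print("w3 tail in tool",off+d*k)
E
```

```text
clip [ 0.6218 -0.2124  1.0189] [-0.1  1.3 -0.1  0.5  0.1 -0.6  0.  -1. ]
pos [ 0.5671 -0.2661  0.1568] q6 0.03 clock 10.4 row dx dy dz spin [np.float64(0.0607), np.float64(0.0026), np.float64(0.2776), np.float64(-0.004)]
pos [ 0.5671 -0.2661  0.1568] q6 0.03 clock 10.4 row dx dy dz spin [np.float64(0.0767), np.float64(0.0022), np.float64(0.2776), np.float64(-0.004)]
cam in tool [ 0.07923134 -0.00022149 -0.13102414] [[-0.0, -0.95, -0.31], [1.0, -0.0, 0.0], [-0.0, -0.31, 0.95]]
w3 tail in tool [ 0.00275864 -0.00593795 -0.0073    ]
```

```bash
python3 -m creep '[[1,0.075,0.0024,0.1,-0.004],[1,0.075,0.0024,0.2,-0.004],[1,0.075,0.0024,0.26,-0.004],[1,0.075,0.0024,0.276,-0.004],[1,0.075,0.0024,0.276,-0.004],[0.5,0.075,0.0024,0.276,-0.004],[0.4,0.075,0.0024,0.276,-0.004],[0,0.075,0.0024,0.276,-0.004],[0,0.075,0.0024,0.276,-0.004],[0,0.075,0.0024,0.276,-0.004]]' 30
python3 -m creep '[[0,0,0,0,0],[0,0,0,0,0],[0,0,0,0,0]]'
python3 - <<'E'
from h import *
im=eyes.get_image("wrist"); cv2.imwrite("pics/w5.png",im["frame"][:,:,::-1])
E
```

```text
clock: 11.4
position: [0.5913, -0.2375, 0.0229]
ee_rot: [0.003, 0.873, 0.488, 0.002]
contact_force: [0.4, -2.1, 9.3]
width: 0.017
gripper_force: 32.4
clock: 11.7
position: [0.5913, -0.2374, 0.0228]
ee_rot: [0.003, 0.873, 0.488, 0.002]
contact_force: [-0.4, -1.4, 8.9]
width: 0.0168
gripper_force: 32.3
```

View pics/w5.png

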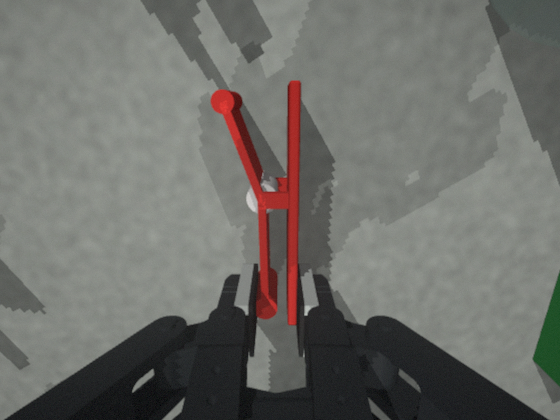

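The clip is now fully open (16.8 mm across) and its plate is parallel to the tool: plate tip (294,83), jaw tip (225,101). I lift it and find the card edge.

```bash
python3 -m creep '[[0,0,0,-0.06,0],[0,0,0,-0.12,0],[0,0,0,-0.18,0],[0,0,0,-0.2,0],[0,0,0,-0.2,0],[0,0,0,-0.2,0],[0,0,0,-0.2,0]]'
cat > rel.py <<'E'
from fit import *
def tips(im):
    "tips in tool frame from w5 pixels; wrist camera rides with the tool"
    s=manip.get_state();T=toolR(s);R=np.array(im["R"]);c=-R.T@np.array(im["t"]);off=T.T@(c-s["position"]);Rc=T.T@R.T
    o={}
    for n,u,v in [("back",294,83),("jaw",225,101),("tail",266,303),("plate_end",293,323)]:
        d=Rc@np.array([(u-im["cx"])/im["fx"],(v-im["cy"])/im["fy"],1]); o[n]=off+d*((-(.028-.0228)-off[2])/d[2])
    return s,T,o
E
python3 - <<'E'
from rel import *
iw=eyes.get_image("wrist"); s,T,o=tips(iw)
for n in o: print(n,np.round(o[n],4))
it=eyes.get_image("top"); isd=eyes.get_image("side")
for im,n in [(it,"top"),(isd,"side"),(iw,"wrist")]:
    for l,z in [("card_edge",.085),("tray_handle",.041)]:
        for d in eyes.place_of(n,l): print(n,l,np.round(d["centre"],1),round(d["confidence"],2),np.round(ray(im,d["centre"],z),4))
print(np.round(proj(it,[.6218,.0232,.085])),np.round(proj(isd,[.6218,.0232,.085])))
yaw=1.732; a=np.arctan2(T[1,0],T[0,0]); print("spin",-(yaw-a)/(2*np.pi)); print(manip.get_state()["width"])
ex=np.array([np.cos(.1617),np.sin(.1617)]);ey=np.array([-ex[1],ex[0]]); E_=np.array([.6218,.0232])
# at yaw: tool x=ey, tool y=ex ; mid between back & jaw lateral -> card
lat=(o["back"][1]-.002+o["jaw"][1]+.004)/2
for pen in (-.04,.018):
    t=E_+ey*(pen-o["back"][0])-ex*lat; go([*t,.094])
E
```

```text
clock: 12.45
position: [0.588, -0.2351, 0.1175]
ee_rot: [-0.001, 0.873, 0.488, -0.001]
contact_force: [-0.6, 0.4, -0.8]
width: 0.0168
gripper_force: 31.5
back [ 0.0858  0.0051 -0.0052]
jaw [ 0.08   -0.0185 -0.0052]
tail [ 0.0003 -0.0051 -0.0052]
plate_end [-0.0094  0.0062 -0.0052]
top card_edge [259.8 193.3] 0.57 [0.6249 0.0203 0.085 ]
top card_edge [408.6 234.1] 0.28 [ 0.5627 -0.4589  0.085 ]
top tray_handle [289.3 196.6] 0.75 [ 0.6393 -0.0736  0.041 ]
side card_edge [248.2 242.9] 0.76 [0.6252 0.0273 0.085 ]
side tray_handle [252.8 231.9] 0.55 [ 0.6405 -0.0778  0.041 ]
side tray_handle [258.4 198.5] 0.26 [ 0.6647 -0.2515  0.041 ]
[259. 194.] [250. 242.]
spin -0.11344154931539079
0.01683276258942303
pos [ 0.5891 -0.2356  0.1191] q6 0.06 clock 12.9 row dx dy dz spin [np.float64(0.2924), np.float64(-0.0423), np.float64(0.0502)]
pos [ 0.5891 -0.2356  0.1191] q6 0.06 clock 12.9 row dx dy dz spin [np.float64(0.3801), np.float64(-0.1182), np.float64(0.0502)]
```

```bash
python3 -m creep '[[0,0.1,-0.01,0.02,-0.02],[0,0.2,-0.03,0.04,-0.045],[0,0.25,-0.035,0.05,-0.07],[0,0.28,-0.04,0.05,-0.09],[0,0.29,-0.04,0.05,-0.113],[0,0.29,-0.04,0.05,-0.113],[0,0.29,-0.04,0.05,-0.113],[0,0.29,-0.04,0.05,-0.113],[0,0.29,-0.04,0.05,-0.113]]'
python3 - <<'E'
from rel import *
iw=eyes.get_image("wrist"); s,T,o=tips(iw); g=iw["frame"][:,:,::-1].copy()
for X in ([.6218,.0232,.15],[.6218,.0232,.085],[.6218,.0232,.02]):
    p=proj(iw,X); cv2.circle(g,tuple(int(v) for v in p),4,(255,0,0),1)
t=eyes.get_image("top"); c=cv2.resize(t["frame"][165:235,215:315,::-1],(400,280),interpolation=cv2.INTER_CUBIC)
out=np.zeros((600,780,3),np.uint8); out[:300,:400]=cv2.resize(g,(400,300)); out[310:590,:400]=c
m=cv2.resize(g[:150,180:360],(370,308),interpolation=cv2.INTER_CUBIC); out[:308,405:775]=m
d=eyes.get_image("side"); out[310:590,405:775]=cv2.resize(d["frame"][195:265,210:302,::-1],(370,280),interpolation=cv2.INTER_CUBIC)
cv2.imwrite("pics/w6.png",out)
for l in ["card_edge"]:
    for dd in eyes.place_of("wrist",l): print(dd["centre"],dd["confidence"],ray(iw,dd["centre"],.085))
ex=np.array([np.cos(.1617),np.sin(.1617)]);ey=np.array([-ex[1],ex[0]]); E_=np.array([.6225,.0232])
for n in ("back","jaw"):
    w=s["position"]+T@o[n]; print(n,w,"card x,y",(w[:2]-E_)@ex,(w[:2]-E_)@ey)
print(s["width"],s["gripper_force"],s["position"])
E
```

```text
clock: 13.8
position: [0.6478, -0.1024, 0.0944]
ee_rot: [0.0, 0.65, 0.76, -0.0]
contact_force: [-0.5, 0.3, -0.8]
width: 0.0169
gripper_force: 31.5
back [ 0.64016018 -0.01627063  0.09961495] card x,y 0.011075181531607468 -0.04179896194350626
jaw [ 0.61774413 -0.02565474  0.09961304] card x,y -0.012559264443745903 -0.047451753083519524
0.01672703152081293 31.46678924560547 [ 0.64788893 -0.1022991   0.09442984]
```

View pics/w6.png

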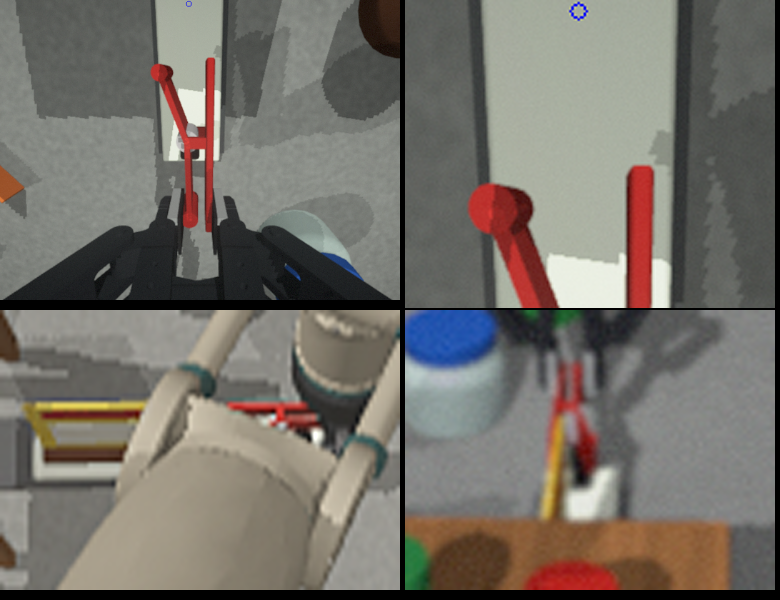

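Clip mid-line, card base (circle) and tray centre line up. The card itself is still out of the wrist view, so I creep closer and measure yellow pixels.

```bash
python3 -m creep '[[0,0.03,0,0,0],[0,0.055,0,0,0],[0,0.06,0,0,0],[0,0.06,0,0,0],[0,0.06,0,0,0]]'
cat > chk.py <<'E'
from rel import *
iw=eyes.get_image("wrist"); s,T,o=tips(iw)
h=cv2.cvtColor(iw["frame"],cv2.COLOR_RGB2HSV); m=cv2.inRange(h,(20,110,60),(35,255,255)); m[220:]=0; m[:,:180]=0; m[:,380:]=0
r,c=np.nonzero(m); print("yellow",len(r))
ex=np.array([np.cos(.1617),np.sin(.1617)]);ey=np.array([-ex[1],ex[0]]); E_=np.array([.6225,.0232])
for k in sorted(set(r))[::4]: 
    cc=c[r==k]; print(k,cc.min(),cc.max(),end="; ")
print()
for z in (.15,.085,.02): print("pred edge",z,proj(iw,[*E_,z]).round(1))
for n in ("back","jaw"):
    w=s["position"]+T@o[n]; print(n,"card x,y",((w[:2]-E_)@ex).round(4),((w[:2]-E_)@ey).round(4))
print(s["contact_force"].round(1),s["width"],s["gripper_force"],s["position"],s["clock"])
for nm in ("wrist",):
    for l in ("card_edge","clip_back_tip","clip_jaw_tip","tray_handle"):
        for dd in eyes.place_of(nm,l): print(l,np.round(dd["centre"]),round(dd["confidence"],2))
E
python3 chk.py
```

```text
clock: 14.5
position: [0.6435, -0.0718, 0.0944]
ee_rot: [0.0, 0.649, 0.761, -0.0]
contact_force: [-0.2, 0.1, -1.0]
width: 0.0166
gripper_force: 31.5
yellow 943
0 240 261; 4 241 262; 8 242 262; 12 244 263; 16 245 263; 20 246 264; 24 248 265; 28 250 265; 32 251 267; 36 253 266; 40 254 266; 44 256 266; 48 257 266; 52 259 266; 56 260 266; 60 262 266; 
pred edge 0.15 [247.8   7.1]
pred edge 0.085 [261.5  53.6]
pred edge 0.02 [266.3  69.6]
back card x,y 0.0114 -0.0109
jaw card x,y -0.0122 -0.0166
[-0.2 -0.3 -0.3] 0.016809898837198446 31.471336483955383 [ 0.64345629 -0.07203671  0.09438846] 14.55
card_edge [260.  45.] 0.66
clip_back_tip [290.  83.] 0.82
clip_jaw_tip [226.  98.] 0.8
tray_handle [267. 256.] 0.63
```

The prediction holds to within 1 mm sideways. The edge is about 3 mm farther in, so I go forward 31 mm.

```bash
python3 -m creep '[[0,0.01,0,0,0],[0,0.02,0,0,0],[0,0.03,0,0,0],[0,0.04,0,0,0],[0,0.05,0,0,0],[0,0.058,0,0,0],[0,0.062,0,0,0],[0,0.062,0,0,0],[0,0.062,0,0,0],[0,0.062,0,0,0]]'
python3 chk.py; python3 - <<'E'
from h import *
im=eyes.get_image("wrist"); f=im["frame"][:,:,::-1]
cv2.imwrite("pics/w7.png",cv2.resize(f[40:320,150:400],(700,600),interpolation=cv2.INTER_CUBIC))
E
```

```text
clock: 15.75
position: [0.6385, -0.0416, 0.0943]
ee_rot: [0.0, 0.649, 0.761, -0.0]
contact_force: [-0.1, 0.7, 0.6]
width: 0.0168
gripper_force: 31.5
yellow 3177
0 235 252; 4 235 260; 8 235 260; 12 235 252; 16 236 260; 20 236 260; 24 236 253; 28 236 253; 32 236 253; 36 236 253; 40 236 253; 44 237 253; 48 237 253; 52 237 253; 56 237 253; 60 237 253; 64 237 268; 68 237 254; 72 237 254; 76 238 261; 80 238 261; 84 238 261; 88 238 261; 92 238 254; 96 238 261; 100 238 267; 104 238 267; 108 239 267; 112 239 267; 116 239 267; 120 239 267; 124 239 266; 128 239 264; 132 240 262; 136 240 261; 140 240 259; 144 240 257; 148 240 255; 152 240 254; 
pred edge 0.15 [251.5 167.8]
pred edge 0.085 [262.6 138.1]
pred edge 0.02 [266.8 127. ]
back card x,y 0.0115 0.0196
jaw card x,y -0.0122 0.0139
[-0.4 -0.6 -0.2] 0.01665155951178497 31.47004008293152 [ 0.63850086 -0.04163961  0.09430232] 15.8
card_edge [262. 131.] 0.62
clip_back_tip [285.  79.] 0.66
clip_jaw_tip [228. 100.] 0.8
tray_handle [264. 302.] 0.67
tray_handle [526. 123.] 0.46
```

View pics/w7.png

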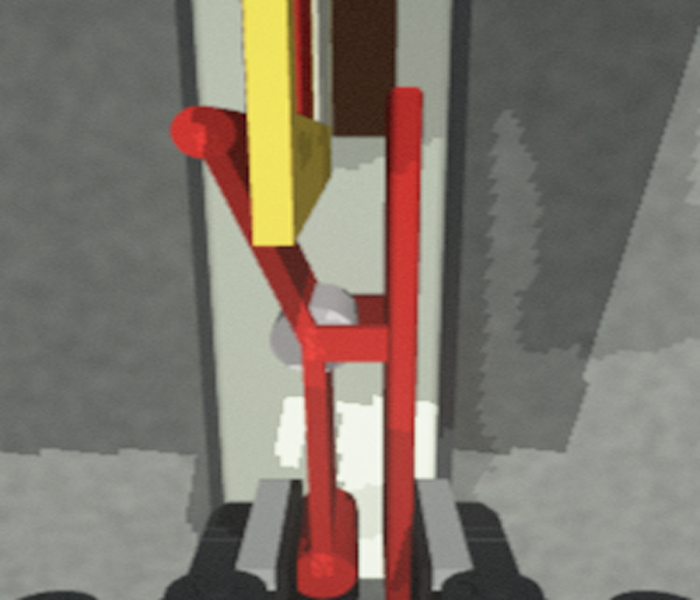

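The card edge sits between the jaw (col 228) and the plate (col 289), about 4 mm clear of the arm. The back tip is about 17 mm past the edge, the jaw tip about 11 mm, and I read no contact force.

```bash
python3 -c "
from rig import manip
print(manip.sign_off())"
```

```text
the job is handed in; nothing more can be done
None
```

I handed the job in at about 16 s of the 53 s limit, but no verdict came back. The tray was slid out to its stop, and the red clip was held level and fully open around the card's near edge, half way up, touching nothing I could measure.

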